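# Lock the rail anchor into the bench rail

## Robot

A 6-joint arm with a two-finger parallel gripper is mounted at the origin on the work surface. World frame = base frame: x ahead of the robot, y to its left, z up, the work surface at z = 0. Lengths are in mm, angles in rad, forces in N, time in s.
With the tool pointing down it reaches from about 350 to 875 mm from the base axis. Payload 4.2 kg.
Tool frame: the origin (TCP) lies midway between the tips of the shut fingers; the grasp point (between the pads) lies 19 mm behind it; z points along the fingers, y is the line along which they close (so a half turn about z gives the same grasp; the last joint's range is limited). The gripper opens to 85 mm and grips with 20 to 120 N. Pads are 22 mm wide; open, the fingers measure 114 mm over their backs; the gripper's body (76 mm by 85 mm) begins 54 mm behind the grasp point. The pads swing forward as they close: fully open they stand 13 mm farther back than shut.
Start: joints at [1.536, 0.385, 0.008, 0, -1.194, -0.259], TCP at [180.962, 598.207, 231.312] pointing down, gripper open.
Joint ranges: [-3.14, 3.14], [-1.21, 2.06], [-1.07, 1.41], [-3.16, 2.05], [-2.99, -0.16], [-3.1, 3.1]. Speed limits (rad/s): [2.79, 2.79, 3.14, 3.14, 3.14, 3.14].

## Interface

Orientations are given as a unit quaternion [x, y, z, w].
In Python, from bench import read_state, get_image, job_done gives the robot as it stands.
- The arm moves only by the shell command python3 -m jog 'ROWS'. ROWS is JSON, a list of rows, each a list of 3 entries, a list of its own where there are three numbers: the shift along the world's x, y, z scaled (see below), then the turn, a rotation vector about the world's x, y, z scaled (see below), then the gripper's target within -1 to 1 (shut at 1, half-way at 0, fully open at -1). In form: [[[x, y, z], [wx, wy, wz], claw], ...]. A call has 1 to 20 rows; each row is the pose to reach, as a shift and turn from the pose commanded when the call began; what a row does not reach only later rows make up. The controller multiplies each number of a shift by 10 cm and each number of a turn by 120 degrees. A row lasts 1/10 s, in which the tool goes at most 50 mm and 8.59 degrees, less where a joint would pass 70% of its speed; a pose out of reach is approached as far as the arm can. A call with a number of a shift or a turn outside -1 to 1 is refused whole. A call with a gripper value outside its range is refused whole. The fingers move at their own pace and stop on an object; the grip force is fixed at half the most. Time passes only in rows, so rows that repeat a pose let the fingers close. It gives the time, the measured TCP pose, the force, the opening and the grip force at its end, in the units of the state.
- read_state(): the state, without advancing time (a new reading comes with each control period).
- get_image(name): name is "scene" or "top" or "wrist"; returns a dict with "frame" (420x560x3 uint8, red, green, blue), "range_z" (420x560 float32, mm along the optical axis (not along the pixel's ray), 0 where there is no reading), "fx", "fy", "cx", "cy" (pixels), "R" (3x3) and "t" (3): a world point X has camera coordinates R X + t. Camera axes: x right, y down, z forward; pixel columns grow to the right and rows downward; lengths in mm; the calibration is good to about 2 mm. A picture is of the moment at which its call begins.
- job_done(): hands the job in; it is judged then, once.
The state is a dict: "clock": time; "joints": joint angles; "joint_vel": joint speeds; "joint_efforts": joint torques, N m; "position": TCP position; "ee_rot": TCP orientation; "contact_force": force on the tool from outside, world axes, zero at the start; "wrist_torque": the same for the moment, N m; "gripper_width": finger opening in mm; "grasp_force": force on a finger pad.
Only numpy, scipy, OpenCV 4.12 (cv2) and the standard library are available. Lean on these libraries where they do the work, as an engineer would, in place of code of your own. Each camera call takes 0.05 s, during which the arm holds its last target. There are 200 camera calls.

## Task

Take the winged anchor out of the parking block, drop its long foot into the rail's slot in the half away from the raised end block, and slide it gently along towards that block until it comes to a dead stop. There twist it a quarter turn clockwise, seen from above, so its foot locks under the lips, and let go with its flange down on the rail. Go by feel and never force it against the rail; leave the round-headed plug parked.

Things in the scene. Friction and masses are not known exactly. Their poses are not given: they have to be found in the camera images.
- anchor_grip (a point): Steel anchor, 56 mm tall, 0.1-0.2 kg, its parts on one upright axis; on top a flat upright wing 36 mm long (x), 10 mm thick (y), 38 mm tall, pinched across its thickness. This point: on the axis, in the wing, 42 mm above the foot's underside, 28 above the flange's underside, 24 above the flange's top, 14 below the wing's top. z up.
- anchor_foot (a point): Middle of the anchor's foot, 3.5 mm above its underside, 38.5 mm below the grip point, same axes. The foot is oblong with round ends, 28 mm (x, same way as the wing) by 12 mm, 7 mm thick. Above it a round shank 10 mm across and 7 mm tall, then a flange disc 30 mm across and 4 mm thick, then the wing.
- rail: Aluminium slotted rail fixed on the bench, 280 (x) x 50 x 30 mm tall; origin: middle of its underside; x along the slot towards the raised end block (35 mm long, 22 mm above the rail's top). Slot 14.5 mm wide along the middle of the top, open from x = -98 mm to the block; lips 5 mm thick; cavity below, 14 to 25 mm above the bench. Over 30 N between anchor and rail does damage.
- rail_entry (a point): On the slot's middle line, level with the rail's top, x = -70 mm in the rail's frame, axes as the rail's: a good place to drop the foot in lengthwise. The flange then rests on the rail's top, the grip point 58 mm above the bench. From here a channel 14.5 mm wide lets the foot slide towards +x but not turn.
- rail_zone (a point): Slot's middle line, rail's top, x = +25 mm in the rail's frame. The channel ends at a steel wall down in the slot, set anew each time and not measured: stopped dead there, the anchor's axis is anywhere from 25 mm before to 26 mm past this point; 5 N is felt. Only there (to 2 mm short) can the foot turn, clockwise only, to a stop 83-97 deg round. Past the wall the slot is filled below the lips.
- block: Grey plastic parking block fixed on the bench, 150 (x) x 44 mm, 22 mm tall; origin: middle of its underside. Two oblong pockets 32 x 16 mm, 18 mm deep, at x = -38 and +38 mm hold the anchor and the plug, either way about, flanges on its top (undersides of foot and plug 8 mm above the bench), wing along the block. Lift straight up 16 mm or more to clear it.
- plug_grip (a point): Round-headed steel plug parked in the other pocket, to be left there: same flange, round head 22 mm across and 32 mm tall; this point is on its axis, 34 mm above its underside.
Mind the look-alikes: they are no part of the job. Leave any black or red look-alike of the part that bears anchor_grip alone.

How it is judged:
By the outcome, as a careful person would: the job done as asked, in the order asked, and still so for the second after the job is handed in, with the robot touching nothing.
It also fails if it takes over 56 s, if anything falls off the work surface, if the arm or the gripper's body presses on something with over 40 N, if the wrist force passes 120 N, or if a joint passes its speed limit or range.

## Working session

There is one attempt and no reset: what is moved stays moved. The work goes in short steps, Python scripts to look and compute and a shell command to move; the robot and the scene stay as the last step left them, time stands still between calls to the robot, and variables do not carry over. Pictures are saved under pics/ and viewed, at most 10 in all, crops included, and the job is handed in when it is done.

```bash
mkdir -p pics
python3 - <<'E'
from bench import read_state,get_image
import cv2,numpy as np
s=read_state();print(s)
for n in("top","scene"):
    d=get_image(n);np.savez(f"{n}.npz",**d);cv2.imwrite(f"pics/{n}.png",d["frame"][:,:,::-1]);print(n,d["fx"],d["cx"],d["cy"],d["R"].round(3).tolist(),d["t"])
E
```

```text
{'clock': 0.0, 'joints': array([ 1.53561120e+00,  3.85539839e-01,  6.58614705e-03, -5.28066242e-04,
       -1.19396933e+00, -2.58588773e-01]), 'joint_vel': array([ 0.00119504,  0.00093811,  0.00104276,  0.00080647, -0.0008889 ,
        0.00014531]), 'joint_efforts': array([ 2.10531198e-04, -3.92294168e+01,  1.88400006e+01,  4.18600693e+00,
       -4.65974532e-03,  3.01854861e-06]), 'position': array([180.78996239, 597.65596928, 230.2118224 ]), 'ee_rot': array([ 9.89216643e-01, -1.46455601e-01, -1.25344087e-04,  1.08407384e-03]), 'contact_force': array([-0.42061773, -0.88019688,  1.26545932]), 'wrist_torque': array([-0.0031254 , -0.0590063 ,  0.00517218]), 'grasp_force': 0.0, 'gripper_width': 85.25567678248593}
top 512.0478505208821 280.1675147102621 204.01856055167443 [[0.015, -1.0, 0.02], [-0.99, -0.018, -0.143], [0.143, -0.018, -0.99]] [ 42.14512273 552.91304898 732.35974027]
scene 473.6165398066369 281.8353242116853 212.50580565599032 [[-0.247, 0.969, -0.021], [0.593, 0.135, -0.794], [-0.766, -0.208, -0.608]] [  83.90182489 -290.41875406 1217.26875486]
```

View pics/top.png

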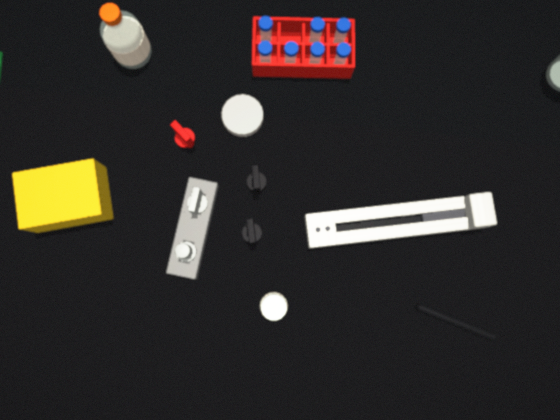

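View pics/scene.png

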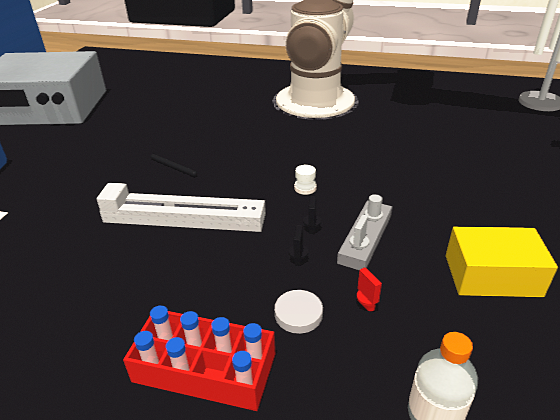

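The top view shows the grey block around (192,228), with the winged anchor at (197,200) and the round plug at (185,250). The rail runs from (307,232) to its end block at (482,210). Black and red look-alikes stand at (257,180), (252,232) and (183,135). Next I'll measure using depth and height masks.

```bash
cat > h.py <<'E'
import numpy as np,cv2
def world(d):
    v,u=np.mgrid[0:420,0:560]; z=d["range_z"].astype(float)
    P=np.stack([(u-d["cx"])/d["fx"]*z,(v-d["cy"])/d["fy"]*z,z],-1)
    return (P-d["t"])@d["R"]
def cast(d,u,v,h):
    r=np.array([(u-d["cx"])/d["fx"],(v-d["cy"])/d["fy"],1])@d["R"]; c=-d["t"]@d["R"]
    return c+r*(h-c[2])/r[2]
def rect(P,m):
    q=P[m][:,:2].astype(np.float32); r=cv2.minAreaRect(q); b=cv2.boxPoints(r)
    return r,len(q),b
E
python3 - <<'E'
from h import *
d=dict(np.load("top.npz"));W=world(d);f=d["frame"].astype(int);v,u=np.mgrid[0:420,0:560]
print("cam",-d["t"]@d["R"])
def box(a,b,c,e):return (u>=a)&(u<b)&(v>=c)&(v<e)
rail=box(300,500,185,255); blk=box(160,222,170,285)
br=f.min(-1)
for n,m in (("rail",rail&(br>120)&(abs(W[...,2]-30)<6)),("endblk",rail&(br>100)&(W[...,2]>46)),("block",blk&(abs(W[...,2]-22)<6)&(br>60)),
 ("wing",blk&(v<222)&(W[...,2]>48)),("head",blk&(v>=222)&(W[...,2]>48))):
    r,k,b=rect(W,m);print(n,k,np.median(W[m][:,2]).round(1),[np.round(x,1) for x in r[:2]],r[2],b.round(0).tolist(),"mean",W[m].mean(0).round(1))
# pixel contours cast to plane
for n,m,h in(("block",blk&(br>60),22),):
    pts=np.array([cast(d,x,y,h)[:2] for x,y in zip(u[m],v[m])],np.float32);r=cv2.minAreaRect(pts);print(n,r)
# slot line: dark pixels inside rail between cols 340-410
m=rail&(u>340)&(u<460)&(br<110)&(v>205)&(v<235)
cs=[(c,v[m&(u==c)].mean()) for c in range(342,460,6) if (m&(u==c)).any()]
L=np.array([cast(d,a,b,30)[:2] for a,b in cs]);print("slot",L.round(0).tolist())
print([int(f[int(round(b)),int(a)].mean()) for a,b in cs])
print("ends",[cast(d,a,b,30).round(1) for a,b in((306,213),(310,247),(319,229),(328,228),(336,227.5),(466,210))])
E
```

```text
cam [441.84237415  65.19020139 802.72373474]
rail 4153 29.6 [array([ 529.6, -113.8]), array([ 50.2, 247. ])] 7.590546607971191 [[488.0, 5.0], [521.0, -239.0], [571.0, -233.0], [538.0, 12.0]] mean [ 528.6 -108.6   29.5]
endblk 809 51.5 [array([509.7, -99.3]), array([ 51.9, 352.1])] 14.055469512939453 [[442.0, 65.0], [527.0, -276.0], [578.0, -264.0], [492.0, 78.0]] mean [ 544.1 -240.9   73.6]
block 2351 21.7 [array([516.3, 185.2]), array([ 44.9, 150. ])] 79.15367889404297 [[438.0, 177.0], [586.0, 149.0], [594.0, 193.0], [447.0, 221.0]] mean [513.6 184.3  21.8]
wing 226 63.0 [array([498.1, 132.3]), array([172. ,  32.4])] 39.355140686035156 [[421.0, 90.0], [442.0, 65.0], [575.0, 174.0], [554.0, 199.0]] mean [545.7 170.  107.5]
head 195 57.2 [array([457.2, 135.4]), array([142.2,  20.8])] 69.31173706054688 [[422.0, 73.0], [442.0, 65.0], [492.0, 198.0], [473.0, 206.0]] mean [476.5 184.4  99. ]
block ((516.90478515625, 185.0853271484375), (49.006927490234375, 153.7147979736328), 79.0515365600586)
slot [[530.0, -43.0], [530.0, -52.0], [530.0, -62.0], [528.0, -71.0], [529.0, -80.0], [527.0, -89.0], [528.0, -98.0], [529.0, -107.0], [530.0, -117.0], [532.0, -126.0], [533.0, -135.0], [534.0, -144.0], [536.0, -154.0], [537.0, -163.0], [512.0, -181.0], [512.0, -190.0], [513.0, -199.0], [514.0, -208.0], [514.0, -217.0]]
[251, 248, 136, 51, 63, 65, 63, 63, 61, 61, 58, 58, 57, 48, 83, 40, 26, 28, 38]
ends [array([540.4,  11.6,  30. ]), array([488.8,   5.2,  30. ]), array([516.3,  -8.3,  30. ]), array([518., -22.,  30.]), array([519. , -34.2,  30. ]), array([ 549.4, -234. ,   30. ])]
```

```bash
J="python3 -m jog"
python3 -m jog '[[[0.35,-0.4,0],[0,0,0],-1],[[0.75,-0.84,0],[0,0,0],-1],[[0.75,-0.84,0],[0,0,0],-1]]'
python3 -m jog '[[[0.35,-0.4,0],[0,0,0],-1],[[0.75,-0.84,0],[0,0,0],-1],[[0.75,-0.84,0],[0,0,0],-1]]'
python3 -m jog '[[[0.35,-0.4,0],[0,0,0],-1],[[0.75,-0.84,0],[0,0,0],-1],[[0.75,-0.84,0],[0,0,0],-1]]'
python3 -m jog '[[[0.35,-0.4,0],[0,0,0],-1],[[0.75,-0.84,0],[0,0,0],-1],[[0.75,-0.84,0],[0,0,0],-1]]'
python3 -m jog '[[[0.35,-0.4,-0.2],[0,0,0.05],-1],[[0.70,-0.84,-0.4],[0,0,0.05],-1],[[0.72,-0.84,-0.7],[0,0,0.05],-1],[[0.72,-0.84,-0.7],[0,0,0.05],-1],[[0.72,-0.84,-0.7],[0,0,0.05],-1]]'
python3 - <<'E'
from bench import *
import cv2,numpy as np
d=get_image("wrist");np.savez("w1.npz",**d);cv2.imwrite("pics/w1.png",d["frame"][:,:,::-1]);print(read_state())
E
```

```text
clock: 0.4
position: [257.7, 510.8, 231.0]
ee_rot: [0.989, -0.148, -0.0, 0.001]
contact_force: [0.5, 0.2, -0.0]
gripper_width: 85.2
grasp_force: 0.0
clock: 0.7
position: [332.6, 427.1, 231.1]
ee_rot: [0.989, -0.148, -0.0, 0.001]
contact_force: [0.2, -0.2, 0.1]
gripper_width: 85.2
grasp_force: 0.0
clock: 1.0
position: [407.6, 343.7, 231.0]
ee_rot: [0.989, -0.148, -0.0, 0.0]
contact_force: [-0.3, -0.6, -0.6]
gripper_width: 85.4
grasp_force: 0.0
clock: 1.3
position: [482.7, 260.1, 230.9]
ee_rot: [0.989, -0.148, -0.0, 0.0]
contact_force: [-1.2, -0.6, 0.2]
gripper_width: 85.4
grasp_force: 0.0
clock: 1.8
position: [552.9, 178.6, 160.7]
ee_rot: [0.996, -0.094, -0.001, 0.001]
contact_force: [0.6, -0.3, 0.2]
gripper_width: 85.4
grasp_force: 0.0
{'clock': 1.85, 'joints': array([ 5.92109747e-01,  3.69202728e-01, -2.01270530e-01,  6.10710414e-04,
       -9.99126035e-01,  7.90716029e-01]), 'joint_vel': array([ 0.01095573, -0.02734618,  0.01510366,  0.00135058,  0.00031093,
        0.00044353]), 'joint_efforts': array([-5.60626946e-01, -3.52880609e+01,  1.64064109e+01,  3.65302451e+00,
       -2.57445424e-02, -1.83308272e-03]), 'position': array([553.33590255, 179.41345124, 162.0319713 ]), 'ee_rot': array([ 9.95601899e-01, -9.36826230e-02,  6.25840874e-04, -1.80401149e-04]), 'contact_force': array([-0.43420342,  0.7392014 ,  0.60627053]), 'wrist_torque': array([ 0.02484372, -0.0264801 ,  0.02602338]), 'grasp_force': 0.0, 'gripper_width': 85.64574390707014}
```

View pics/w1.png

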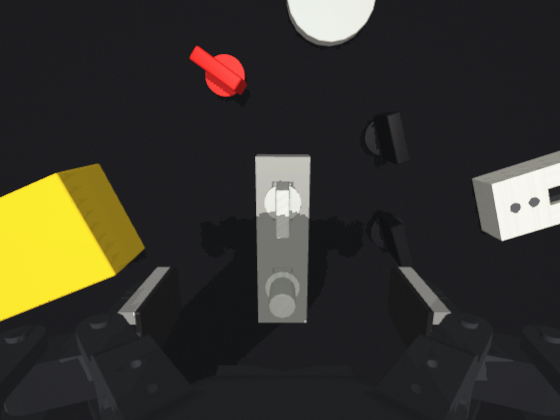

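The wrist view shows the block upright in the image. The wing stands at about (283,205), the plug is at (283,293), and the rail's start is at the right edge. I'll measure the wing more finely.

Run:
```python
from h import *
d=dict(np.load("w1.npz"));W=world(d);v,u=np.mgrid[0:420,0:560]
for n,v0,v1,h in(("wing",170,250,64),("head",255,320,58)):
    m=(u>255)&(u<312)&(v>v0)&(v<v1)&(abs(W[...,2]-h)<5)
    r,k,b=rect(W,m);print(n,k,W[m].mean(0).round(1),np.round(r[0],1),np.round(r[1],1),r[2],"px",u[m].mean(),v[m].min(),v[m].max())
m=(u>250)&(u<315)&(v>145)&(v<330)&(abs(W[...,2]-22)<3)
r,k,b=rect(W,m);print("block",k,r,W[m][:,2].mean())
m=(u>255)&(u<312)&(v>170)&(v<230)&(abs(W[...,2]-26)<1.8)&(d["frame"].min(-1)>150)
r,k,b=rect(W,m);print("flange",k,r)
```

```text
wing 690 [555.6 179.7  64.1] [554.9 179.9] [ 9.5 36.1] 79.24385833740234 px 281.5173913043478 188 237
head 582 [481.6 193.9  57.7] [480.7 194. ] [21.1 21.1] 37.710445404052734 px 281.7079037800687 290 317
block 5927 ((517.5089721679688, 187.0579071044922), (44.0566520690918, 150.12547302246094), 78.9824447631836) 22.257793105872622
flange 484 ((557.5007934570312, 182.27565002441406), (36.06718826293945, 23.857669830322266), 72.59856414794922)
```

```bash
python3 -m jog '[[[0.02,0.01,-0.4],[0,0,0],-1],[[0.02,0.01,-0.8],[0,0,0],-1],[[0.02,0.01,-0.8],[0,0,0],-1]]'
python3 -m jog '[[[0,0,-0.2],[0,0,0],-1],[[0,0,-0.40],[0,0,0],-1],[[0,0,-0.49],[0,0,0],-1],[[0,0,-0.49],[0,0,0],-1],[[0,0,-0.49],[0,0,0],-1]]'
python3 -m jog '[[[0,0,0],[0,0,0],1],[[0,0,0],[0,0,0],1],[[0,0,0],[0,0,0],1],[[0,0,0],[0,0,0],1],[[0,0,0],[0,0,0],1],[[0,0,0],[0,0,0],1],[[0,0,0],[0,0,0],1],[[0,0,0],[0,0,0],1]]'
```

```text
clock: 2.15
position: [551.8, 179.3, 78.1]
ee_rot: [0.996, -0.094, -0.004, 0.002]
contact_force: [-0.4, -0.6, 0.2]
gripper_width: 85.3
grasp_force: 0.0
clock: 2.65
position: [556.0, 180.3, 34.2]
ee_rot: [0.996, -0.094, 0.001, -0.001]
contact_force: [0.5, -0.1, 0.2]
gripper_width: 85.3
grasp_force: 0.0
clock: 3.45
position: [555.1, 179.2, 32.5]
ee_rot: [0.996, -0.094, 0.0, -0.0]
contact_force: [0.3, -1.3, 1.6]
gripper_width: 9.1
grasp_force: 58.8
```

```bash
python3 -m jog '[[[0,0,0.2],[0,0,0],1],[[0,0,0.5],[0,0,0],1],[[0,0,0.9],[0,0,0],1],[[0,0,1],[0,0,0],1]]'
python3 -m jog '[[[-0.04,-0.3,0],[0,0,-0.07],1],[[-0.08,-0.6,0],[0,0,-0.14],1],[[-0.13,-0.95,0],[0,0,-0.21],1],[[-0.13,-0.95,0],[0,0,-0.21],1]]'
python3 -m jog '[[[-0.04,-0.3,0],[0,0,-0.07],1],[[-0.08,-0.6,0],[0,0,-0.14],1],[[-0.13,-0.95,0],[0,0,-0.21],1],[[-0.13,-0.95,0],[0,0,-0.21],1]]'
python3 -m jog '[[[-0.04,-0.3,0],[0,0,-0.07],1],[[-0.07,-0.5,0],[0,0,-0.14],1],[[-0.07,-0.5,0],[0,0,-0.177],1],[[-0.07,-0.5,0],[0,0,-0.177],1],[[-0.07,-0.5,0],[0,0,-0.177],1]]'
python3 - <<'E'
from bench import *
import cv2,numpy as np
d=get_image("wrist");np.savez("w2.npz",**d);cv2.imwrite("pics/w2.png",d["frame"][:,:,::-1]);s=read_state();print(s["position"],s["ee_rot"],s["joints"])
E
```

```text
clock: 3.85
position: [557.1, 180.3, 136.4]
ee_rot: [0.996, -0.094, 0.003, -0.002]
contact_force: [0.6, 0.1, -0.5]
gripper_width: 9.0
grasp_force: 58.6
clock: 4.25
position: [539.7, 80.9, 131.1]
ee_rot: [0.95, -0.312, -0.002, 0.001]
contact_force: [-0.7, 0.1, -1.5]
gripper_width: 9.6
grasp_force: 58.8
clock: 4.65
position: [527.3, -13.3, 131.3]
ee_rot: [0.859, -0.512, -0.001, 0.001]
contact_force: [-0.3, 0.3, -1.2]
gripper_width: 9.3
grasp_force: 58.9
clock: 5.15
position: [522.0, -60.2, 131.9]
ee_rot: [0.753, -0.658, -0.0, 0.0]
contact_force: [-0.2, 0.1, -1.9]
gripper_width: 8.8
grasp_force: 58.9
[522.05370508 -60.10388043 131.97036646] [ 7.52926052e-01 -6.58105094e-01 -1.89490266e-04  9.98014079e-05] [ 1.94252430e-01  3.15066983e-01 -3.73406337e-01 -2.30038057e-04
 -8.82712752e-01 -5.99085433e-02]
```

View pics/w2.png

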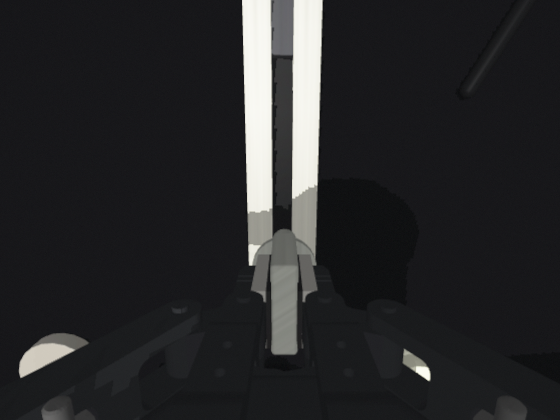

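The wing is held between the pads at about (285,295). The rail runs up the image, with the slot at about column 283 and the grey filler starting near row 55. I'll work out the slot's midline relative to the tool.

Run:
```python
from h import *
from bench import read_state
d=dict(np.load("w2.npz"));W=world(d);br=d["frame"].min(-1).astype(int)
A=[];B=[]
for r in range(65,200,5):
    row=br[r]>100; c=np.where(row[220:345])[0]+220
    g=np.where(np.diff(c)>6)[0]
    if len(g)!=1: print("skip",r,g);continue
    i=g[0]; A.append(((c[0]+c[-1])/2,(r),c[-1]-c[0]+1)); B.append(((c[i]+c[i+1])/2,r,c[i+1]-c[i]-1))
for n,Q in(("outer",A),("slot",B)):
    P=np.array([cast(d,a,b,30)[:2] for a,b,_ in Q]); p=np.polyfit(P[:,1],P[:,0],1)
    w=[w*np.linalg.norm(cast(d,283,r,30)-cast(d,284,r,30)) for _,r,w in Q]
    print(n,"x at y=-61:",np.polyval(p,-61).round(2),"angle",np.degrees(np.arctan2(p[0],-1)) , np.degrees(np.arctan(p[0])),"width",np.median(w).round(1),"res",(P[:,0]-np.polyval(p,P[:,1])).std().round(2),"yrange",P[0],P[-1])
v,u=np.mgrid[0:420,0:560]
m=(u>262)&(u<308)&(v>225)&(v<365)&(abs(W[...,2]-165)<4)
print("wing",rect(W,m)[:2],W[m].mean(0))
print("filler start",cast(d,283,56,25))
m=(u>240)&(u<320)&(v<200)&(br>100);print("rail z",np.median(W[m][:,2]))
```

```text
outer x at y=-61: 523.55 angle -172.57260780155468 -7.427392198445336 width 50.7 res 0.15 yrange [ 536.46238991 -160.10882993] [525.34361448 -74.21892484]
slot x at y=-61: 523.37 angle -172.30348118706084 -7.696518812939165 width 13.7 res 0.15 yrange [ 536.78609681 -160.06516529] [524.9879176  -74.26702453]
wing (((522.0364990234375, -60.18475341796875), (15.467206001281738, 36.799468994140625), 3.7550573348999023), 2717) [521.94209232 -62.05658923 164.06940077]
filler start [ 536.66450221 -166.39834493   25.        ]
rail z 30.263359474497605
```

```bash
python3 -m jog '[[[0.013,0,-0.3],[0,0,0],1],[[0.013,0,-0.6],[0,0,0],1],[[0.013,0,-0.72],[0,0,0],1],[[0.013,0,-0.72],[0,0,0],1],[[0.013,0,-0.72],[0,0,0],1]]'
python3 -m jog '[[[0,0,-0.02],[0,0,0],1],[[0,0,-0.04],[0,0,0],1],[[0,0,-0.05],[0,0,0],1],[[0,0,-0.06],[0,0,0],1],[[0,0,-0.06],[0,0,0],1]]'
python3 - <<'E'
from bench import *
s=read_state();print(s["position"],s["contact_force"],s["wrist_torque"])
E
```

```text
clock: 5.7
position: [524.2, -60.5, 61.0]
ee_rot: [0.752, -0.659, 0.001, -0.0]
contact_force: [-0.2, -0.1, -1.6]
gripper_width: 9.1
grasp_force: 58.9
clock: 6.2
position: [523.3, -60.8, 54.4]
ee_rot: [0.752, -0.659, 0.0, -0.0]
contact_force: [-0.4, -0.4, -0.8]
gripper_width: 9.1
grasp_force: 58.9
[523.2509236  -60.8321996   54.38922257] [-0.3523495  -0.43433104 -0.82526375] [ 0.01988191  0.05437779 -0.02285029]
```

```bash
python3 -m jog '[[[0,0,-0.01],[0,0,0],1],[[0,0,-0.02],[0,0,0],1],[[0,0,-0.03],[0,0,0],1],[[0,0,-0.03],[0,0,0],1]]'
python3 - <<'E'
from bench import *
s=read_state();print(s["position"],s["contact_force"],s["wrist_torque"])
E
```

```text
clock: 6.6
position: [523.2, -60.8, 51.1]
ee_rot: [0.752, -0.659, -0.0, 0.0]
contact_force: [-0.4, -0.9, -1.5]
gripper_width: 9.0
grasp_force: 58.9
[523.1580973  -60.80352592  51.1003177 ] [-0.36947941 -0.91376457 -1.51773052] [ 0.02667679 -0.0442485   0.01696268]
```

```bash
python3 -m jog '[[[0,0,-0.02],[0,0,0],1],[[0,0,-0.04],[0,0,0],1],[[0,0,-0.06],[0,0,0],1],[[0,0,-0.08],[0,0,0],1],[[0,0,-0.08],[0,0,0],1]]'
python3 -m jog '[[[0,0,-0.005],[0,0,0],1],[[0,0,-0.01],[0,0,0],1],[[0,0,-0.015],[0,0,0],1],[[0,0,-0.015],[0,0,0],1]]'
```

```text
clock: 7.1
position: [523.0, -60.8, 42.9]
ee_rot: [0.752, -0.659, -0.0, 0.0]
contact_force: [-0.6, -0.2, -1.2]
gripper_width: 9.4
grasp_force: 58.9
clock: 7.5
position: [523.2, -60.8, 41.8]
ee_rot: [0.752, -0.659, -0.0, 0.0]
contact_force: [-0.3, 0.5, -1.2]
gripper_width: 9.3
grasp_force: 58.9
```

```bash
python3 -m jog '[[[0.007,-0.05,0],[0,0,0],1],[[0.013,-0.1,0],[0,0,0],1],[[0.02,-0.15,0],[0,0,0],1],[[0.027,-0.2,0],[0,0,0],1],[[0.033,-0.25,0],[0,0,0],1],[[0.04,-0.3,0],[0,0,0],1],[[0.04,-0.3,0],[0,0,0],1]]'
python3 -m jog '[[[0.007,-0.05,0],[0,0,0],1],[[0.013,-0.1,0],[0,0,0],1],[[0.02,-0.15,0],[0,0,0],1],[[0.027,-0.2,0],[0,0,0],1],[[0.033,-0.25,0],[0,0,0],1],[[0.04,-0.3,0],[0,0,0],1],[[0.04,-0.3,0],[0,0,0],1]]'
python3 -m jog '[[[0.004,-0.03,0],[0,0,0],1],[[0.008,-0.06,0],[0,0,0],1],[[0.008,-0.06,0],[0,0,0],1]]'
```

```text
clock: 8.2
position: [527.3, -91.5, 41.8]
ee_rot: [0.752, -0.66, 0.0, -0.0]
contact_force: [-0.0, 0.5, -1.5]
gripper_width: 9.2
grasp_force: 58.9
clock: 8.9
position: [531.3, -121.4, 41.8]
ee_rot: [0.752, -0.659, 0.0, 0.0]
contact_force: [0.1, 1.4, -2.3]
gripper_width: 8.9
grasp_force: 58.9
clock: 9.2
position: [532.1, -127.1, 41.8]
ee_rot: [0.752, -0.659, 0.0, 0.0]
contact_force: [0.7, -0.1, -0.4]
gripper_width: 9.0
grasp_force: 58.9
```

```bash
cat > ok.py <<'E'
from bench import read_state
import numpy as np,sys
s=read_state();f=s["contact_force"];a=float(f@np.array([.133,-.991,0]))
print(s["clock"],s["position"].round(1),f.round(1),"along",round(a,1));sys.exit(abs(a)>4.5)
E
python3 -m jog '[[[0.001,-0.01,0],[0,0,0],1],[[0.003,-0.02,0],[0,0,0],1],[[0.004,-0.03,0],[0,0,0],1],[[0.005,-0.04,0],[0,0,0],1],[[0.005,-0.04,0],[0,0,0],1]]' >o && python3 ok.py &&
python3 -m jog '[[[0.001,-0.01,0],[0,0,0],1],[[0.003,-0.02,0],[0,0,0],1],[[0.004,-0.03,0],[0,0,0],1],[[0.005,-0.04,0],[0,0,0],1],[[0.005,-0.04,0],[0,0,0],1]]' >o && python3 ok.py &&
python3 -m jog '[[[0.001,-0.01,0],[0,0,0],1],[[0.003,-0.02,0],[0,0,0],1],[[0.004,-0.03,0],[0,0,0],1],[[0.005,-0.04,0],[0,0,0],1],[[0.005,-0.04,0],[0,0,0],1]]' >o && python3 ok.py &&
python3 -m jog '[[[0.001,-0.01,0],[0,0,0],1],[[0.003,-0.02,0],[0,0,0],1],[[0.004,-0.03,0],[0,0,0],1],[[0.005,-0.04,0],[0,0,0],1],[[0.005,-0.04,0],[0,0,0],1]]' >o && python3 ok.py &&
python3 -m jog '[[[0.001,-0.01,0],[0,0,0],1],[[0.003,-0.02,0],[0,0,0],1],[[0.004,-0.03,0],[0,0,0],1],[[0.004,-0.03,0],[0,0,0],1]]' >o && python3 ok.py &&
python3 -m jog '[[[0.001,-0.01,0],[0,0,0],1],[[0.003,-0.02,0],[0,0,0],1],[[0.003,-0.02,0],[0,0,0],1]]' >o && python3 ok.py &&
python3 -m jog '[[[0.001,-0.01,0],[0,0,0],1],[[0.003,-0.02,0],[0,0,0],1],[[0.003,-0.02,0],[0,0,0],1]]' >o && python3 ok.py
```

```text
9.7 [ 532.6 -130.9   41.8] [-0.5 -0.2 -1.4] along 0.1
10.2 [ 533.1 -134.9   41.8] [-0.3 -0.1 -0.8] along 0.1
10.7 [ 533.6 -138.9   41.8] [ 0.2  1.2 -1.6] along -1.2
11.2 [ 534.1 -142.9   41.8] [ 0.5  0.8 -1.4] along -0.8
11.6 [ 534.5 -145.9   41.8] [-0.4  0.  -0.6] along -0.1
11.9 [ 534.8 -147.9   41.8] [-0.2  0.4 -0.8] along -0.4
12.2 [ 535.1 -149.9   41.8] [-0.2  0.  -1. ] along -0.1
```

```bash
python3 -m jog '[[[0.001,-0.01,0],[0,0,0],1],[[0.003,-0.02,0],[0,0,0],1],[[0.003,-0.02,0],[0,0,0],1]]' >o && python3 ok.py &&
python3 -m jog '[[[0.001,-0.01,0],[0,0,0],1],[[0.003,-0.02,0],[0,0,0],1],[[0.003,-0.02,0],[0,0,0],1]]' >o && python3 ok.py &&
python3 -m jog '[[[0.001,-0.01,0],[0,0,0],1],[[0.003,-0.02,0],[0,0,0],1],[[0.003,-0.02,0],[0,0,0],1]]' >o && python3 ok.py &&
python3 -m jog '[[[0.001,-0.01,0],[0,0,0],1],[[0.003,-0.02,0],[0,0,0],1],[[0.003,-0.02,0],[0,0,0],1]]' >o && python3 ok.py &&
python3 -m jog '[[[0.001,-0.01,0],[0,0,0],1],[[0.003,-0.02,0],[0,0,0],1],[[0.003,-0.02,0],[0,0,0],1]]' >o && python3 ok.py &&
python3 -m jog '[[[0.001,-0.01,0],[0,0,0],1],[[0.003,-0.02,0],[0,0,0],1],[[0.003,-0.02,0],[0,0,0],1]]' >o && python3 ok.py &&
python3 -m jog '[[[0.001,-0.01,0],[0,0,0],1],[[0.003,-0.02,0],[0,0,0],1],[[0.003,-0.02,0],[0,0,0],1]]' >o && python3 ok.py
```

```text
12.5 [ 535.4 -151.9   41.8] [ 0.  -1.  -1.9] along 1.0
12.8 [ 535.7 -153.9   41.8] [ 1.5 -0.5 -1.2] along 0.7
13.1 [ 535.7 -154.5   41.8] [-0.4  6.2  1.2] along -6.2
```

Dead stop felt (6 N) at y of about -154.5, which is within the expected zone. I'll ease off and lower the flange until it just touches.

```bash
python3 -m jog '[[[-0.002,0.012,0],[0,0,0],1],[[-0.002,0.014,0],[0,0,0],1],[[-0.002,0.014,0],[0,0,0],1]]' >o; python3 ok.py
python3 -m jog '[[[0,0,-0.005],[0,0,0],1],[[0,0,-0.005],[0,0,0],1]]' >o; python3 ok.py
python3 -m jog '[[[0,0,-0.005],[0,0,0],1],[[0,0,-0.005],[0,0,0],1]]' >o; python3 ok.py
```

```text
13.4 [ 535.7 -154.2   41.8] [-0.2  3.9  0. ] along -3.9
13.6 [ 535.8 -154.2   41.4] [-0.4  3.7  0.3] along -3.8
13.8 [ 535.9 -154.2   40.9] [-1.   5.6  1.6] along -5.7
```

```bash
python3 -m jog '[[[-0.001,0.006,0],[0,0,0],1],[[-0.001,0.006,0],[0,0,0],1]]' >o; python3 ok.py
python3 -m jog '[[[0,0,-0.003],[0,0,0],1],[[0,0,-0.003],[0,0,0],1]]' >o; python3 ok.py
python3 -m jog '[[[0,0,-0.003],[0,0,0],1],[[0,0,-0.003],[0,0,0],1]]' >o; python3 ok.py;cat o
```

```text
14.0 [ 535.8 -154.1   40.8] [-0.8  3.2 -0.7] along -3.2
14.2 [ 535.8 -154.    40.5] [-0.9  1.5 -0.5] along -1.6
14.4 [ 535.8 -154.    40.5] [-0.2  0.9  2.1] along -1.0
clock: 14.4
position: [535.8, -154.0, 40.5]
ee_rot: [0.752, -0.659, 0.0, 0.0]
contact_force: [-0.2, 0.9, 2.1]
gripper_width: 9.2
grasp_force: 59.5
```

```bash
cat > tq.py <<'E'
from bench import read_state
import numpy as np,sys
s=read_state();q=s["ee_rot"];yaw=np.degrees(2*np.arctan2(q[1],q[0]));t=s["wrist_torque"]
print(s["clock"],s["position"].round(1),s["contact_force"].round(1),t.round(3),"turned",round((yaw+82.3+180)%360-180,1));sys.exit(abs(t[2])>0.12 or np.linalg.norm(s["contact_force"])>10)
E
python3 tq.py
python3 -m jog '[[[0,0,0],[0,0,-0.025],1],[[0,0,0],[0,0,-0.05],1],[[0,0,0],[0,0,-0.075],1],[[0,0,0],[0,0,-0.1],1],[[0,0,0],[0,0,-0.1],1]]' >o; python3 tq.py &&
python3 -m jog '[[[0,0,0],[0,0,-0.03],1],[[0,0,0],[0,0,-0.06],1],[[0,0,0],[0,0,-0.09],1],[[0,0,0],[0,0,-0.12],1],[[0,0,0],[0,0,-0.15],1],[[0,0,0],[0,0,-0.15],1]]' >o; python3 tq.py
```

```text
14.4 [ 535.8 -154.    40.5] [-0.2  0.9  2.1] [ 0.356  0.214 -0.026] turned -0.2
14.9 [ 536.4 -154.    40.5] [1.3 1.2 0.7] [ 0.205 -0.259 -0.022] turned -12.2
14.9 [ 536.4 -154.    40.5] [1.3 1.2 0.7] [ 0.205 -0.259 -0.022] turned -12.2False
False
False
```

```bash
sed -i 's/sys.exit(\(.*\))$/sys.exit(int(\1))/' tq.py
python3 -m jog '[[[0,0,0],[0,0,-0.03],1],[[0,0,0],[0,0,-0.06],1],[[0,0,0],[0,0,-0.09],1],[[0,0,0],[0,0,-0.12],1],[[0,0,0],[0,0,-0.15],1],[[0,0,0],[0,0,-0.15],1]]' >o; python3 tq.py &&
python3 -m jog '[[[0,0,0],[0,0,-0.03],1],[[0,0,0],[0,0,-0.06],1],[[0,0,0],[0,0,-0.09],1],[[0,0,0],[0,0,-0.12],1],[[0,0,0],[0,0,-0.15],1],[[0,0,0],[0,0,-0.15],1]]' >o; python3 tq.py &&
python3 -m jog '[[[0,0,0],[0,0,-0.03],1],[[0,0,0],[0,0,-0.06],1],[[0,0,0],[0,0,-0.09],1],[[0,0,0],[0,0,-0.12],1],[[0,0,0],[0,0,-0.15],1],[[0,0,0],[0,0,-0.15],1]]' >o; python3 tq.py &&
python3 -m jog '[[[0,0,0],[0,0,-0.03],1],[[0,0,0],[0,0,-0.06],1],[[0,0,0],[0,0,-0.09],1],[[0,0,0],[0,0,-0.1],1],[[0,0,0],[0,0,-0.1],1]]' >o; python3 tq.py
```

```text
15.5 [ 535.9 -154.2   40.5] [-0.8 -1.   1.7] [-0.205  0.082 -0.038] turned -30.1
16.1 [ 535.9 -154.    40.5] [-0.6  0.   2.5] [-0.102  0.086 -0.019] turned -48.1
16.7 [ 535.9 -153.9   40.5] [ 0.3 -0.3  3.2] [-0.021  0.021 -0.059] turned -66.0
17.2 [ 535.9 -153.9   40.5] [0.1 0.1 2.7] [ 0.01  -0.001 -0.023] turned -78.0
```

Turning freely. From here I'll go in 1.2° steps until the stop is felt.

```bash
python3 -m jog '[[[0,0,0],[0,0,-0.01],1],[[0,0,0],[0,0,-0.02],1],[[0,0,0],[0,0,-0.03],1],[[0,0,0],[0,0,-0.03],1]]' >o; python3 tq.py &&
python3 -m jog '[[[0,0,0],[0,0,-0.01],1],[[0,0,0],[0,0,-0.02],1],[[0,0,0],[0,0,-0.02],1]]' >o; python3 tq.py &&
python3 -m jog '[[[0,0,0],[0,0,-0.01],1],[[0,0,0],[0,0,-0.02],1],[[0,0,0],[0,0,-0.02],1]]' >o; python3 tq.py &&
python3 -m jog '[[[0,0,0],[0,0,-0.01],1],[[0,0,0],[0,0,-0.02],1],[[0,0,0],[0,0,-0.02],1]]' >o; python3 tq.py &&
python3 -m jog '[[[0,0,0],[0,0,-0.01],1],[[0,0,0],[0,0,-0.02],1],[[0,0,0],[0,0,-0.02],1]]' >o; python3 tq.py &&
python3 -m jog '[[[0,0,0],[0,0,-0.01],1],[[0,0,0],[0,0,-0.02],1],[[0,0,0],[0,0,-0.02],1]]' >o; python3 tq.py &&
python3 -m jog '[[[0,0,0],[0,0,-0.01],1],[[0,0,0],[0,0,-0.02],1],[[0,0,0],[0,0,-0.02],1]]' >o; python3 tq.py &&
python3 -m jog '[[[0,0,0],[0,0,-0.01],1],[[0,0,0],[0,0,-0.02],1],[[0,0,0],[0,0,-0.02],1]]' >o; python3 tq.py
```

```text
17.6 [ 536.  -153.8   40.5] [ 0.7 -0.7  4.8] [-0.016  0.017 -0.113] turned -81.8
17.9 [ 535.9 -153.8   40.5] [-0.1 -0.7  5.2] [ 0.042 -0.011 -0.051] turned -84.2
18.2 [ 536.  -153.8   40.5] [-0.5  0.   5. ] [ 0.013 -0.028 -0.024] turned -86.6
18.5 [ 535.9 -153.8   40.5] [-0.3 -0.2  5.4] [ 0.037 -0.03  -0.049] turned -89.0
18.8 [ 536.  -153.8   40.5] [-0.7  0.6  5.1] [0.118 0.02  0.043] turned -91.4
19.1 [ 536.1 -153.5   40.5] [-0.1  1.8  5. ] [ 0.499 -0.045  0.002] turned -93.8
19.4 [ 536.3 -153.2   40.5] [0.7 3.3 4.9] [ 0.905 -0.105  0.047] turned -96.2
19.7 [ 536.5 -152.9   40.5] [1.  4.9 5.4] [ 1.505 -0.258  0.038] turned -98.5
```

The stop is felt at about -91°, shown by a growing side force of up to 5 N. I'll back off that strain and then release.

```bash
python3 -m jog '[[[0,0,0],[0,0,0.03],1],[[0,0,0],[0,0,0.055],1],[[0,0,0],[0,0,0.055],1],[[0,0,0],[0,0,0.055],1]]' ; python3 tq.py
python3 - <<'E'
from bench import *
import cv2
cv2.imwrite("pics/s3.png",cv2.resize(get_image("scene")["frame"][150:260,80:300,::-1],None,fx=3,fy=3))
cv2.imwrite("pics/w3.png",get_image("wrist")["frame"][:,:,::-1])
E
```

```text
clock: 20.1
position: [536.2, -153.7, 40.5]
ee_rot: [-0.05, 0.999, -0.0, 0.001]
contact_force: [0.3, 2.5, 4.6]
gripper_width: 9.1
grasp_force: 59.9
20.1 [ 536.2 -153.7   40.5] [0.3 2.5 4.6] [ 0.52  -0.153  0.055] turned -91.9
```

View pics/w3.png

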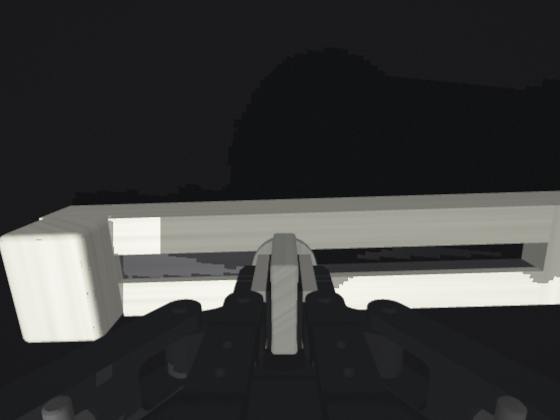

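The wing now lies across the rail with the flange down and the end block well clear at left (65,280), so it's safe to open and lift.

```bash
python3 -m jog '[[[0,0,0],[0,0,0],-0.3],[[0,0,0],[0,0,0],-0.3],[[0,0,0],[0,0,0],-0.3],[[0,0,0],[0,0,0],-0.3],[[0,0,0],[0,0,0],-0.3],[[0,0,0],[0,0,0],-0.3],[[0,0,0],[0,0,0],-0.3]]'
python3 -m jog '[[[0,0,0.1],[0,0,0],-0.3],[[0,0,0.3],[0,0,0],-0.3],[[0,0,0.6],[0,0,0],-0.3],[[0,0,1],[0,0,0],-0.3],[[0,0,1],[0,0,0],-0.3]]'
python3 -m jog '[[[0,0.2,0.2],[0,0,0],-0.3],[[0,0.6,0.2],[0,0,0],-0.3],[[0,1,0.2],[0,0,0],-0.3],[[0,1,0.2],[0,0,0],-0.3]]'
python3 -m jog '[[[-0.4,0,0],[0,0,0],-0.3],[[-0.8,0,0],[0,0,0],-0.3],[[-1,0,0],[0,0,0],-0.3],[[-1,0,0],[0,0,0],-0.3]]' | head -2
python3 - <<'E'
from bench import *
from h import *
d=get_image("top");W=world(d);v,u=np.mgrid[0:420,0:560]
cv2.imwrite("pics/t4.png",cv2.resize(d["frame"][150:300,150:520,::-1],None,fx=2,fy=2))
m=(abs(W[...,0]-536)<26)&(abs(W[...,1]+154)<26)
for h in(72,34):
    k=m&(abs(W[...,2]-h)<2.5)
    if k.sum()>5: print(h,k.sum(),W[k].mean(0).round(1),rect(W,k)[0])
E
```

```text
clock: 20.9
position: [535.6, -153.8, 40.2]
ee_rot: [-0.05, 0.999, 0.0, -0.0]
contact_force: [-0.1, 1.0, -0.5]
gripper_width: 55.3
grasp_force: 0.0
clock: 21.4
position: [539.6, -154.3, 147.0]
ee_rot: [-0.051, 0.999, -0.001, 0.006]
contact_force: [1.4, 0.2, 0.3]
gripper_width: 55.2
grasp_force: 0.0
clock: 21.8
position: [535.9, -50.5, 161.2]
ee_rot: [-0.052, 0.999, 0.0, 0.001]
contact_force: [-0.6, -0.1, 0.8]
gripper_width: 55.5
grasp_force: 0.0
clock: 22.2
position: [432.9, -54.3, 160.7]
72 161 [ 535.  -154.6   71.7] ((535.3182983398438, -154.75192260742188), (35.5206184387207, 10.178412437438965), 5.892090320587158)
34 158 [ 533.2 -147.    33.3] ((533.8944091796875, -153.8670196533203), (46.00870132446289, 49.68918991088867), 0.8718788623809814)
```

View pics/t4.png

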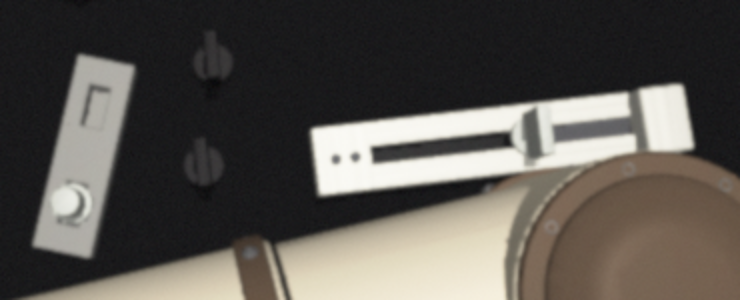

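The anchor stands across the slot at about (537,133) in the crop. Its wing top measures 71.7 mm against the 72 mm expected, so the flange is down, and it sits at the wall. The plug is still parked at (70,203).

```bash
python3 -c "
from bench import *
print(job_done())"
```

```text
the job is handed in; nothing more can be done
None
```

The anchor is in the rail at the dead stop, turned about 91° clockwise with its flange down and released; the plug is still parked, and the job was handed in at about 22 s.

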